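Clear the drilling board and hold the clamp dial at full grip

TASK

Get the drilling station ready: take the scraper block, use it to push all four wood chips along the raised board into the trough at its far edge (the gripper itself must not touch the chips), then stand the scraper upright on the bench, clear of the board and the clamp stand. Then press the bar of the clamp's spring-return dial down past its first two notches to the third and finish while still holding it there against the spring, not forced beyond the third notch and not let go. Leave the other things on the bench where they are.

Things in the scene. Friction and masses are not known exactly. Their poses are not given: they have to be found in the camera images.
- scraper_mid (a point): Scraper block, about 160 g: wood 24 x 96 mm on a steel shoe 26 x 110 mm, 12 mm thick; 60 mm tall in all, standing on the bench between board and clamp stand. This point is its centre, 30 mm above its underside. x axis across the 24 mm thickness (grip across that, from above), y along its length, z up.
- board: Fixed board left or right of the centre line; grey deck 160 (x) x 170 mm (y), top 30 mm above the bench. Origin at bench level under the deck's centre; x points away from the robot. Curbs 10 mm above the deck on both y edges, 154 mm apart; near edge open. Beyond the far edge (x = 80) the trough: inside x 80 to 144, y -81 to 81 mm, floor 3 mm and rim 42 mm above the bench.
- clamp: Fixed grey clamp stand on the other side; base x -20 to 230 mm, 130 mm wide. Origin at bench level on its centre line; x points away from the robot. Two cheeks 147 mm tall (x 25 to 110, y within 40 mm) carry the black dial on a level axle along y at x = 60, z = 120 mm. Behind it, up to 150 mm tall, a pad comes down on a turned wooden bracket as the dial is pressed.
- dial_bar (a point): Centre of the dial's black round crossbar, 16 mm thick, 64 mm long along the stand's y (its own y axis), on a spoke 90 mm from the axle, on the robot's side. At rest it is 163 mm above the bench and 79 mm nearer the robot than the axle. Pressed from above it swings down on a circle about the axle; at the third notch it is 85 mm above the bench and 83 mm nearer.
- dial (a joint): Angle of the dial, rad: 0 at rest, grows as the bar is pressed down. Notches are felt at 0.3 (first), 0.6 (second) and 0.9 (third, the one wanted); it can be forced too far, to a stop at 1.15. The spring takes 5 N at the bar at rest, 8 N at the third notch; the notches add or take about 3 N; rubbing adds to it. Let go anywhere, it springs back to 0.
- finial_a: Bystander: turned wooden finial, 76 mm tall, 48 mm foot; leave alone.
- finial_b: Bystander: dark turned wooden finial, 76 mm tall; leave alone.
- curtain_ring: Bystander: wooden ring, 56 mm across, 8 mm thick, flat on the bench; leave alone.
- screw_jar: Bystander: clear jar, 85 mm tall; leave alone.
- dowel: Bystander: wooden dowel 25 mm thick, 160 mm long, lying on the bench; leave alone.
- chip0_mid (a point): Wood chip 1 of 4, 22 x 14 x 8 mm, 10 g, flat on the board's deck; this point is its centre, 4 mm above its underside.
- chip1_mid (a point): Wood chip 2 of 4, 22 x 14 x 8 mm, 10 g, flat on the board's deck; this point is its centre, 4 mm above its underside.
- chip2_mid (a point): Wood chip 3 of 4, 22 x 14 x 8 mm, 10 g, flat on the board's deck; this point is its centre, 4 mm above its underside.
- chip3_mid (a point): Wood chip 4 of 4, 22 x 14 x 8 mm, 10 g, flat on the board's deck; this point is its centre, 4 mm above its underside.
Things that resemble listed ones, but are neither listed nor needed, are in the scene too. There is more than one size of the part that bears scraper_mid; the job needs the largest.

How it is judged:
By the outcome, as a careful person would: the job done as asked, in the order asked, and still so for the second after the job is handed in, while the arm keeps its last pose, push and grip.
It also fails if it takes over 64 s, if anything falls off the work surface, if the arm or the gripper's body presses on something with over 40 N, if the wrist force passes 120 N, or if a joint passes its speed limit or range.

ROBOT

A 7-joint arm with a two-finger parallel gripper is mounted at the origin on the work surface. World frame = base frame: x ahead of the robot, y to its left, z up, the work surface at z = 0. Lengths are in m, angles in rad, forces in N, time in s.
With the tool pointing down it reaches from about 0.35 to 0.9 m from the base axis. Payload 19.9 kg.
Tool frame: the origin (TCP) lies at the very end of the fingers, on their centre line; the grasp point (between the pads) lies 19 mm behind it (ctrl.pinch_z is the distance from the TCP to the grasp point, in m); z points along the fingers, y is the direction in which the jaws open and shut (so a half turn about z gives the same grasp; the last joint's range is limited). The gripper opens to 94 mm and grips with 3 to 60 N. Pads are 16 mm wide; open, the fingers measure 119 mm over their backs; the gripper's body (75 mm by 177 mm) begins 78 mm behind the grasp point.
Start: joints at [-1.335, 0.417, -0.01, 1.614, 0.005, 1.111, -0.053], TCP at [0.171, 0.601, 0.205] pointing down, gripper open.
Joint ranges: [-2.81, 2.81], [-0.39, 2.02], [-1.27, 1.25], [0.06, 2.57], [-1.19, 4.33], [0.19, 2], [-2.82, 2.82]. Speed limits (rad/s): [1.89, 1.89, 2.39, 2.39, 3.01, 3.01, 3.01].

INTERFACE

Orientations are given as a unit quaternion [x, y, z, w].
In Python, from rig import telemetry, imaging, ctrl gives the robot as it stands.
- The arm moves only by the tool drive_tool, never from a script. Its argument "targets" is one flat list of numbers, 7 for each row, row after row: the shift along the world's x, y, z normalised to -1 to 1, where 1 is 100 mm, then the turn, a rotation vector about the world's x, y, z normalised to -1 to 1, where 1 is 1.5 rad, then the opening in per cent of the stroke, from 0 (shut) to 100 (fully open). A call has 1 to 8 rows; each row is the pose to reach, as a shift and turn from the pose commanded when the call began; what a row does not reach only later rows make up. A row lasts 1/8 s, in which the tool goes at most 62.5 mm and 10.7 degrees, less where a joint would pass 70% of its speed; a pose out of reach is approached as far as the arm can. A call with a number of a shift or a turn outside -1 to 1 is refused whole. A call with a gripper value outside its range is refused whole. The fingers move at their own pace and stop on an object; "newtons" is the grip in N (left out, the last holds). Time passes only in rows, so rows that repeat a pose let the fingers close. It gives the time, the measured TCP pose, the force and the opening at its end, in the units of the state.
- telemetry.sense(): the state, without advancing time (a new reading comes with each control period).
- imaging.read_camera(name): name is "side" or "top" or "wrist"; returns (picture, depth): 420x560x3 uint8, red, green, blue; 420x560 float32, m along the optical axis (not along the pixel's ray), 0 where there is no reading.
- imaging.camera_params(name): a dict with "camera_matrix" (3x3 intrinsics, pixels), "xyz" and "rotation" of the camera in the world; the wrist camera has in their place "hand_eye" (4x4, takes a point from camera to tool coordinates, whose origin is the TCP and whose axes are the flange's). Camera axes: x right, y down, z forward; pixel columns grow to the right and rows downward; lengths in m; the calibration is good to about 2 mm. A picture is of the moment at which its call begins: read the wrist's pose just before it. camera_params takes no time and is no camera call.
- ctrl.finish_job(): hands the job in, once; it reports no verdict.
The state is a dict: "time": time; "joint_positions": joint angles; "dq": joint speeds; "effort": joint torques, N m; "position": TCP position; "eef_rot": TCP orientation; "wrist_force": force on the tool from outside, world axes, zero at the start; "wrist_torque": the same for the moment, N m; "opening": opening from 0.0 (shut) to 1.0 (fully open).
Only numpy, scipy, OpenCV 4.12 (cv2) and the standard library are available. Lean on these libraries where they do the work, as an engineer would, in place of code of your own. Each camera call takes 0.05 s, during which the arm holds its last target.

## Working session

There is one attempt and no reset: what is moved stays moved. The work goes in short steps, Python scripts to look and compute and a tool call to move; the robot and the scene stay as the last step left them, time stands still between calls to the robot, and variables do not carry over. Pictures are saved under pics/ and viewed, and the job is handed in when it is done.

Besides the shell and the picture viewer there is one more tool, called after "Call:" by a JSON object that holds its "name" and its "arguments". drive_tool: Moves the arm, as the interface text tells. Its arguments: {"type":"object","properties":{"targets":{"type":"array","items":{"type":"number"}},"newtons":{"type":"number"}},"required":["targets"]}

```bash
mkdir -p pics
cat > h.py <<'E'
import numpy as np, cv2
from rig import telemetry, imaging, ctrl
def snap(n,f):
    s=telemetry.sense(); p,d=imaging.read_camera(n); cv2.imwrite(f'pics/{f}.png',p[:,:,::-1]); np.savez(f'pics/{f}.npz',p=p,d=d,pos=s['position'],rot=s['eef_rot']); return p,d,s
E
python3 - <<'E'
from h import *
for n in('side','top','wrist'):
    p,d,s=snap(n,n+'0'); c=imaging.camera_params(n); print(n,{k:np.round(v,4).tolist() for k,v in c.items()})
print({k:np.round(v,3).tolist() for k,v in s.items()},ctrl.pinch_z)
E
```

```text
side {'camera_matrix': [[464.9931, 0.0, 275.9757], [0.0, 464.9931, 216.8021], [0.0, 0.0, 1.0]], 'xyz': [0.0355, -0.8223, 0.905], 'rotation': [0.8661, -0.2806, 0.1279, -0.3935]}
top {'camera_matrix': [[539.5748, 0.0, 276.5415], [0.0, 539.5748, 207.8265], [0.0, 0.0, 1.0]], 'xyz': [0.4701, -0.0831, 1.3332], 'rotation': [-0.6989, 0.7143, -0.0232, 0.0289]}
wrist {'camera_matrix': [[372.9389, 0.0, 278.1912], [0.0, 372.9389, 207.6778], [0.0, 0.0, 1.0]], 'hand_eye': [[-0.0001, -0.9697, -0.2444, 0.0708], [1.0, -0.0002, 0.0001, 0.0002], [-0.0002, -0.2444, 0.9697, -0.1792], [0.0, 0.0, 0.0, 1.0]]}
{'time': 0.1, 'joint_positions': [-1.335, 0.418, -0.01, 1.614, 0.005, 1.111, -0.053], 'dq': [0.0, -0.001, 0.0, -0.001, 0.001, -0.001, 0.001], 'effort': [0.002, -85.259, 0.641, -42.67, -0.049, 0.016, 0.0], 'position': [0.171, 0.601, 0.205], 'eef_rot': [0.138, 0.99, -0.001, -0.0], 'wrist_force': [-0.354, 0.626, -0.397], 'wrist_torque': [0.037, -0.016, -0.003], 'opening': 1.001} 0.0188
```

View pics/top0.png

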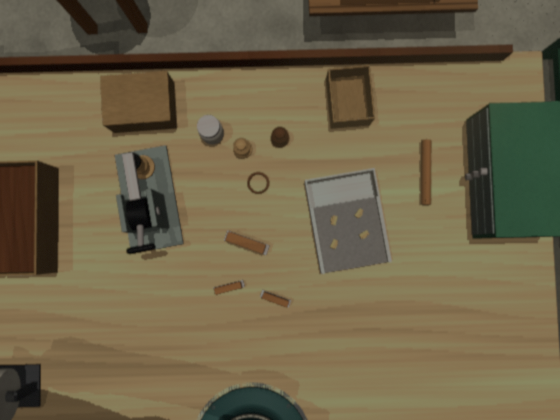

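View pics/side0.png

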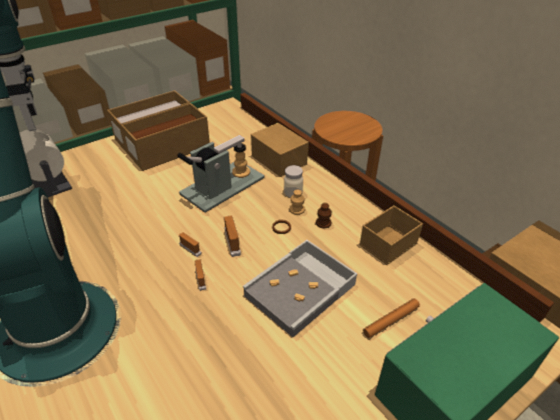

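View pics/wrist0.png

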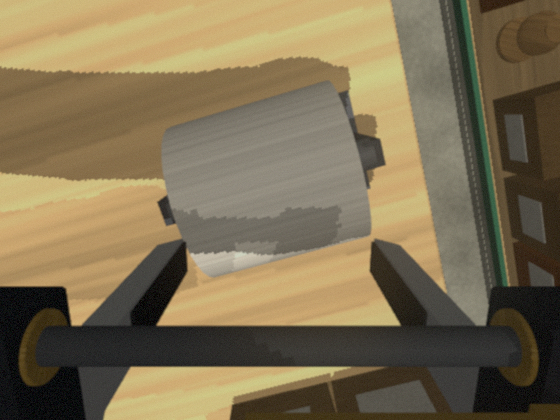

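Top view: the board is at (347,222) and the clamp at (148,200). Three things look like the scraper: (246,243), which looks the largest, and the smaller ones at (229,287) and (276,298). I'll check with close crops and measure.

```bash
cat >> h.py <<'E'
from scipy.spatial.transform import Rotation as R
def cam(n,s=None):
    c=imaging.camera_params(n); K=np.array(c['camera_matrix'])
    if n=='wrist':
        T=np.array(c['hand_eye']); Rw=R.from_quat(s['rot' if 'rot' in s else 'eef_rot']).as_matrix()
        return K,Rw@T[:3,:3],np.array(s['pos' if 'pos' in s else 'position'])+Rw@T[:3,3]
    return K,R.from_quat(c['rotation']).as_matrix(),np.array(c['xyz'])
def ray(C,u,v):
    K,Rm,o=C; d=Rm@np.linalg.solve(K,[u,v,1.]); return o,d
def plane(C,u,v,z):
    o,d=ray(C,u,v); return o+d*(z-o[2])/d[2]
def proj(C,p):
    K,Rm,o=C; q=K@(Rm.T@(np.array(p)-o)); return q[:2]/q[2]
def dpt(C,u,v,z):
    o,d=ray(C,u,v); return o+d*z
def tri(C1,p1,C2,p2):
    o1,d1=ray(C1,*p1); o2,d2=ray(C2,*p2)
    A=np.stack([d1,-d2],1); t=np.linalg.lstsq(A,o2-o1,rcond=None)[0]
    a=o1+d1*t[0]; b=o2+d2*t[1]; return (a+b)/2,np.linalg.norm(a-b)
E
python3 - <<'E'
from h import *
t=cv2.imread('pics/top0.png'); s=cv2.imread('pics/side0.png')
def crop(i,x,y,w,h,k,f): cv2.imwrite(f'pics/{f}.png',cv2.resize(i[y:y+h,x:x+w],None,fx=k,fy=k,interpolation=cv2.INTER_CUBIC))
crop(t,200,160,200,150,4,'tc1'); crop(t,105,140,90,120,5,'tc2'); crop(s,165,130,200,150,4,'sc1'); crop(s,170,200,190,140,4,'sc2')
E
```

```text
(no output)
```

View pics/tc1.png

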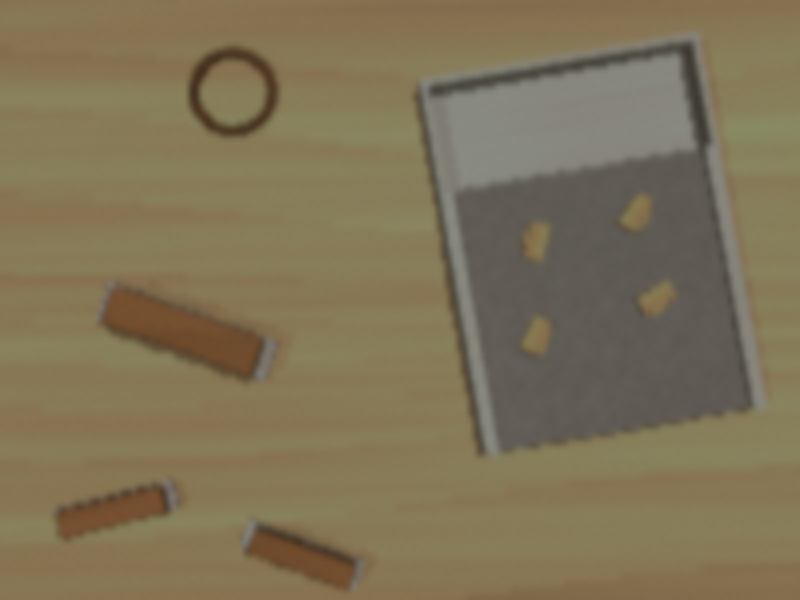

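View pics/sc1.png

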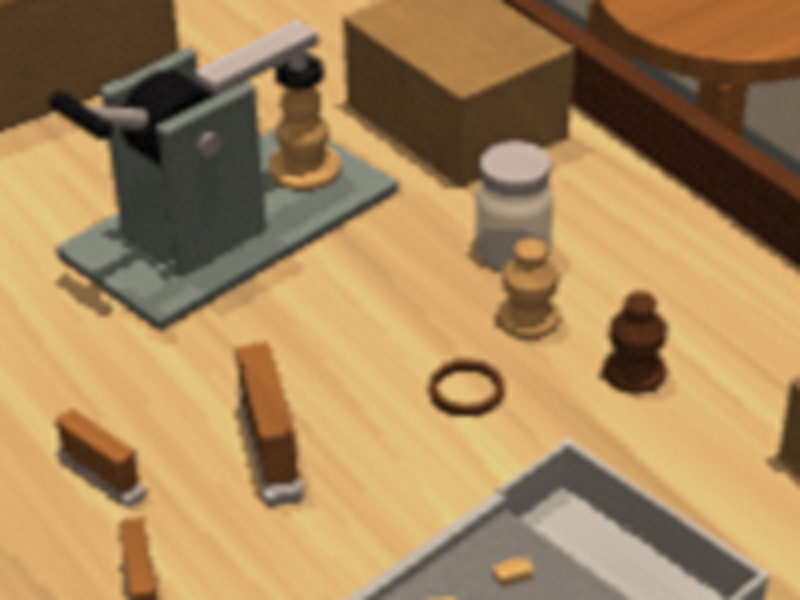

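View pics/sc2.png

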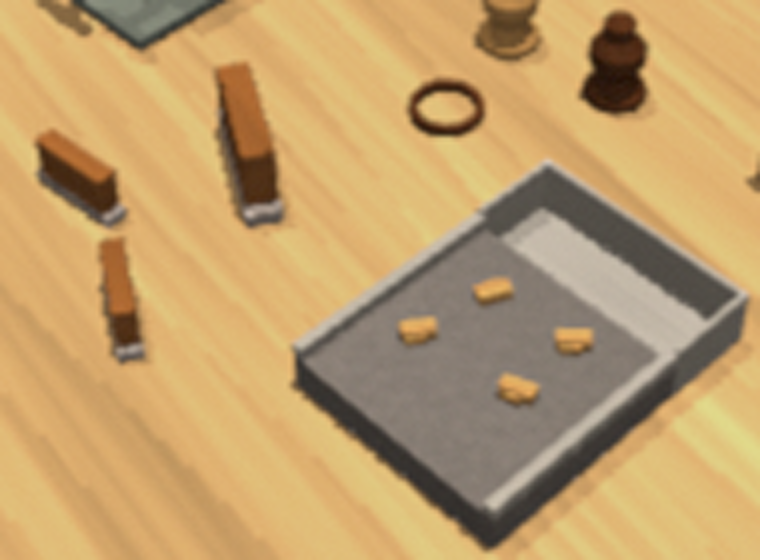

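View pics/tc2.png

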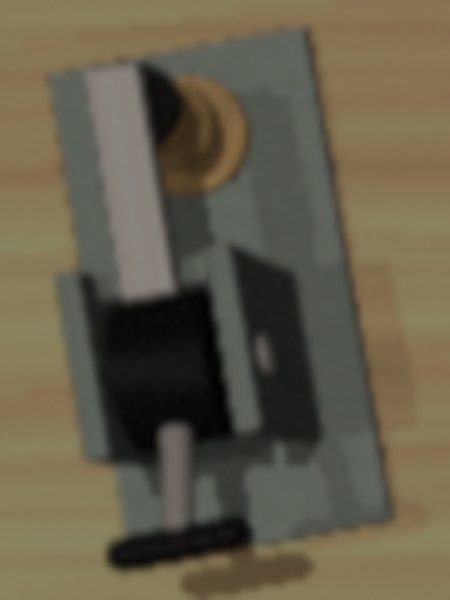

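```bash
cat > m.py <<'E'
from h import *
def cloud(n,f):
    D=np.load(f'pics/{f}.npz'); C=cam(n,D); K,Rm,o=C; d=D['d']
    v,u=np.mgrid[0:420,0:560]; P=(np.stack([(u-K[0,2])/K[0,0]*d,(v-K[1,2])/K[1,1]*d,d],-1))@Rm.T+o
    return D['p'],d,P,C
def tc(x,y): return 200+(x+.5)/4-.5,160+(y+.5)/4-.5
if __name__=='__main__':
    for n in('top','side'):
        p,d,P,C=cloud(n,n+'0')
        hsv=cv2.cvtColor(p,cv2.COLOR_RGB2HSV)
        print(n,'bench z',np.median(P[...,2][(abs(P[...,0]-.4)<.05)&(abs(P[...,1]-.1)<.05)]))
        X,Y,Z=P[...,0],P[...,1],P[...,2]
        m=(Z>.02)&(Z<.2)&(X>.2)&(X<.62)&(Y>-.1)&(Y<.16)&(d>0)
        nn,l,st,ce=cv2.connectedComponentsWithStats(m.astype(np.uint8))
        for i in range(1,nn):
            if st[i,4]<30: continue
            q=P[l==i]; zt=np.percentile(q[:,2],95); t=q[q[:,2]>zt-.008]
            r=cv2.minAreaRect((t[:,:2]*1000).astype(np.float32)); print(i,ce[i].round(),st[i,4],'ztop',zt.round(4),'rect',np.round(r[0],1),np.round(r[1],1),round(r[2],1))
        # chips
        b=(X>.4)&(X<.75)&(Y<-.1)&(Y>-.45)&(Z<.06)&(Z>.02)&(hsv[...,1]>90)
        nn,l,st,ce=cv2.connectedComponentsWithStats(b.astype(np.uint8))
        for i in range(1,nn):
            if st[i,4]<15: continue
            q=P[l==i]; print('chip',ce[i].round(1),st[i,4],np.median(q,0).round(4), plane(C,*ce[i],.036).round(4))
    C=cam('top')
    for nm,a,z in [('deckFL',(455,193),.03),('farL',(420,82),.042),('farR',(697,36),.042),('nearL',(483,455),.04),('nearR',(763,405),.04)]:
        print(nm,plane(C,*tc(*a),z).round(4))
    for nm,a in [('L',(103,568)),('R',(250,520)),('bL',(112,553)),('bR',(245,533))]:
        u=105+(a[0]+.5)/5-.5; v=140+(a[1]+.5)/5-.5; print(nm,(round(u,1),round(v,1)),plane(C,u,v,.163).round(4))
    for nm,a in [('base farL',(50,75)),('base farR',(303,28)),('base nearR',(393,520))]:
        u=105+(a[0]+.5)/5-.5; v=140+(a[1]+.5)/5-.5; print(nm,plane(C,u,v,.01).round(4))
E
python3 m.py
```

```text
top bench z 0.000923033145094676
1 [245. 242.] 417 ztop 0.0649 rect [485.6   2.4] [94.9 23.7] 68.8
2 [228. 287.] 201 ztop 0.0452 rect [378.4  47.5] [16.2 65. ] 12.6
3 [275. 299.] 209 ztop 0.046 rect [348.8 -65.3] [64.6 16.9] 69.2
chip [286.5 135.3] 18 [ 0.7397 -0.1005  0.0494] [ 0.7424 -0.1018  0.036 ]
chip [426.  172.3] 475 [ 0.643  -0.44    0.0245] [ 0.6439 -0.4368  0.036 ]
chip [358.7 213.2] 39 [ 0.5488 -0.2711  0.038 ] [ 0.5486 -0.271   0.036 ]
chip [333.1 219.8] 38 [ 0.5336 -0.2086  0.0381] [ 0.534  -0.2091  0.036 ]
chip [363.7 234.4] 35 [ 0.4981 -0.2815  0.0378] [ 0.4974 -0.2813  0.036 ]
chip [333.7 243.9] 39 [ 0.4759 -0.2091  0.0384] [ 0.4761 -0.2089  0.036 ]
side bench z 8.500579358272642e-05
1 [231. 232.] 347 ztop 0.062 rect [480.9   1.6] [100.7  24.4] 69.1
2 [188. 241.] 200 ztop 0.0421 rect [373.3  48. ] [18.4 69.5] 14.6
3 [199. 271.] 162 ztop 0.043 rect [344.4 -64.8] [66.8 16.1] 69.3
chip [327.1 215.3] 36 [ 0.7367 -0.1021  0.0434] [ 0.7422 -0.0966  0.036 ]
chip [292.9 272.1] 53 [ 0.5307 -0.2117  0.0363] [ 0.5311 -0.2115  0.036 ]
chip [274.1 282.1] 56 [ 0.474  -0.2102  0.0366] [ 0.4738 -0.2105  0.036 ]
chip [312.9 284.7] 56 [ 0.5454 -0.2737  0.0369] [ 0.5453 -0.2727  0.036 ]
chip [298.9 296.9] 61 [ 0.4947 -0.2824  0.037 ] [ 0.4945 -0.2823  0.036 ]
chip [389. 316.] 397 [ 0.6332 -0.442   0.0235] [ 0.6271 -0.4468  0.036 ]
deckFL [ 0.5643 -0.1628  0.03  ]
farL [ 0.6308 -0.1428  0.042 ]
farR [ 0.6549 -0.3102  0.042 ]
nearL [ 0.4069 -0.1747  0.04  ]
nearR [ 0.4329 -0.3421  0.04  ]
L (125.2, 253.2) [0.4652 0.2553 0.163 ]
R (154.6, 243.6) [0.4846 0.1914 0.163 ]
bL (127.0, 250.2) [0.4716 0.2514 0.163 ]
bR (153.6, 246.2) [0.479  0.1936 0.163 ]
base farL [0.7093 0.3258 0.01  ]
base farR [0.73   0.1997 0.01  ]
base nearR [0.485  0.1571 0.01  ]
```

Two views agree that the scraper at (246,243) is the largest: its wood top is about 95 x 24 mm at z 0.06, against 65 mm at z 0.045 for the other two. All three chip and board heights also fit the text. I'll move over to it now.

Call:
{"name": "drive_tool", "arguments": {"targets": [0.26,-0.5,0,0,0,-0.1,100,0.52,-1,0,0,0,-0.19,100]}}

```text
time: 0.4
position: [0.2238, 0.4995, 0.2049]
eef_rot: [0.28, 0.96, -0.0, -0.0]
wrist_force: [0.8, 1.2, 0.5]
opening: 1.0
```

Call:
{"name": "drive_tool", "arguments": {"targets": [0.26,-0.5,0,0,0,-0.1,100,0.52,-1,0,0,0,-0.19,100]}}

```text
time: 0.65
position: [0.276, 0.3992, 0.2054]
eef_rot: [0.413, 0.911, -0.0, -0.0]
wrist_force: [1.1, 0.6, -0.2]
opening: 0.999
```

Call:
{"name": "drive_tool", "arguments": {"targets": [0.26,-0.5,0,0,0,-0.1,100,0.52,-1,0,0,0,-0.19,100]}}

```text
time: 0.9
position: [0.3279, 0.2993, 0.2055]
eef_rot: [0.539, 0.843, 0.0, -0.0]
wrist_force: [0.7, 0.4, 0.7]
opening: 0.997
```

Call:
{"name": "drive_tool", "arguments": {"targets": [0.26,-0.5,0,0,0,-0.1,100,0.52,-1,0,0,0,-0.19,100]}}

```text
time: 1.15
position: [0.3799, 0.1994, 0.2056]
eef_rot: [0.653, 0.758, 0.0, -0.0]
wrist_force: [0.4, -0.5, 0.4]
opening: 1.001
```

Call:
{"name": "drive_tool", "arguments": {"targets": [0.26,-0.5,0,0,0,-0.1,100,0.52,-1,0,0,0,-0.19,100,0.52,-1,0,0,0,-0.19,100]}}

```text
time: 1.52
position: [0.4325, 0.0977, 0.2055]
eef_rot: [0.755, 0.656, -0.0, 0.0]
wrist_force: [-0.3, 0.7, 0.8]
opening: 0.998
```

Run:
```python
from h import *
p,d,s=snap('wrist','w1')
print({k:np.round(v,3).tolist() for k,v in s.items()}, np.degrees(np.arctan2(*R.from_quat(s['eef_rot']).as_matrix()[[1,0],1])))
```

```text
{'time': 1.525, 'joint_positions': [-0.794, 0.089, 0.534, 2.057, -0.053, 1.008, -0.373], 'dq': [-0.048, -0.005, -0.074, 0.013, -0.004, 0.001, -0.007], 'effort': [3.817, -42.434, 5.85, -40.778, 0.083, -0.079, 0.152], 'position': [0.433, 0.098, 0.206], 'eef_rot': [0.755, 0.656, -0.0, 0.0], 'wrist_force': [-0.288, 0.691, 0.808], 'wrist_torque': [-0.068, 0.076, 0.02], 'opening': 0.998} -8.003060128170986
```

View pics/w1.png

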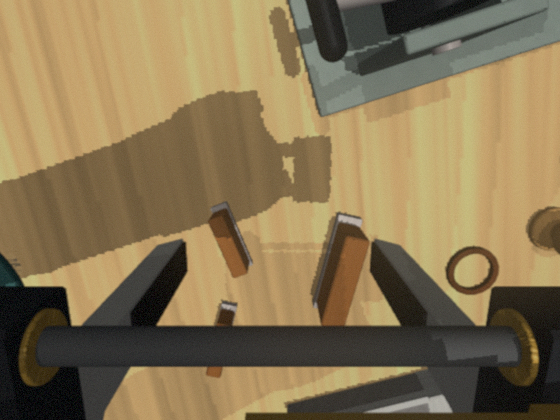

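The wrist view shows the scraper's top at about (340,270) and the small ones at (230,240) and (222,340). I'll refine the measurement from this view.

Run:
```python
from m import *
p,d,P,C=cloud('wrist','w1')
X,Y,Z=P[...,0],P[...,1],P[...,2]
hsv=cv2.cvtColor(p,cv2.COLOR_RGB2HSV)
m=(Z>.05)&(Z<.08)&(abs(X-.483)<.06)&(abs(Y)<.08)
print(m.sum(),[ (np.percentile(Z[m],k).round(4)) for k in (5,50,95)])
t=P[m]; r=cv2.minAreaRect((t[:,:2]*1000).astype(np.float32)); print(r)
v,u=np.nonzero(m); print(u.min(),u.max(),v.min(),v.max())
top=np.load('pics/top0.npz');
# two-view check of wood top left end corners: wrist vs top image
b=cv2.boxPoints(cv2.minAreaRect(np.stack([u,v],1).astype(np.float32))); print(b)
```

```text
2456 [np.float64(0.0543), np.float64(0.0596), np.float64(0.0608)]
((483.0022277832031, 4.28033447265625), (95.31714630126953, 24.447246551513672), 69.0782699584961)
320 369 232 324
[[317.96228 323.13205]
 [344.37738 230.67924]
 [370.6604  238.18869]
 [344.2453  330.64148]]
```

Call:
{"name": "drive_tool", "arguments": {"targets": [0.25,-0.45,0,0,0,-0.08,100,0.5,-0.7,0,0,0,-0.155,100,0.5,-0.7,0,0,0,-0.155,100]}}

```text
time: 1.95
position: [0.4821, 0.0303, 0.2052]
eef_rot: [0.824, 0.566, -0.0, 0.0]
wrist_force: [0.0, 1.1, -0.5]
opening: 1.002
```

Run:
```python
from m import *
p,d,s=snap('wrist','w2'); print(s['position'],s['joint_positions'])
p,d,P,C=cloud('wrist','w2')
X,Y,Z=P[...,0],P[...,1],P[...,2]
m=(Z>.05)&(Z<.08)&(abs(X-.483)<.06)&(abs(Y)<.08)
print(m.sum(),[ (np.percentile(Z[m],k).round(4)) for k in (5,50,95)])
t=P[m]; r=cv2.minAreaRect((t[:,:2]*1000).astype(np.float32)); print(r)
```

```text
[0.48209864 0.03030745 0.20521917] [-0.68182948  0.18398162  0.62371449  1.97359086 -0.12451835  1.02180415
 -0.36740874]
2681 [np.float64(0.0577), np.float64(0.0597), np.float64(0.061)]
((483.29217529296875, 3.8270645141601562), (95.49671936035156, 23.779268264770508), 68.95343017578125)
```

View pics/w2.png

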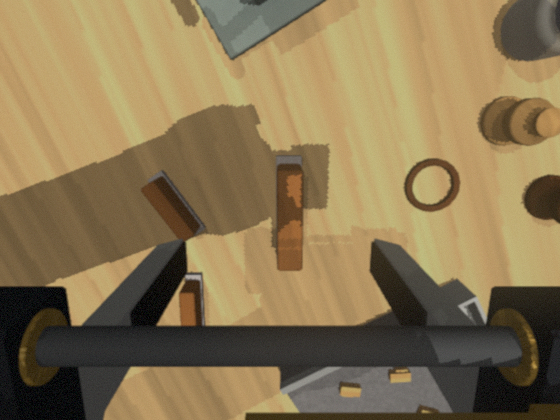

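The scraper centre is at (0.483, 0.004), its top at z 0.060, yaw 69°. All views agree, so I'll descend.

Call:
{"name": "drive_tool", "arguments": {"targets": [0.01,-0.27,-0.4,0,0,0,100,0.01,-0.27,-1,0,0,0,100]}}

```text
time: 2.25
position: [0.483, 0.0047, 0.1054]
eef_rot: [0.823, 0.568, 0.002, 0.0]
wrist_force: [0.6, 2.0, -0.6]
opening: 1.002
```

Call:
{"name": "drive_tool", "arguments": {"targets": [0,0,-0.4,0,0,0,100,0,0,-0.8,0,0,0,100,0,0,-0.85,0,0,0,100]}}

```text
time: 2.62
position: [0.4804, 0.0053, 0.0188]
eef_rot: [0.823, 0.568, -0.002, -0.001]
wrist_force: [0.3, 0.1, 0.5]
opening: 0.999
```

Call:
{"name": "drive_tool", "arguments": {"targets": [0,0,0,0,0,0,0,0,0,0,0,0,0,0,0,0,0,0,0,0,0,0,0,0,0,0,0,0,0,0,0,0,0,0,0], "newtons": 45}}

```text
time: 3.25
position: [0.4825, 0.0041, 0.0206]
eef_rot: [0.824, 0.567, 0.0, 0.0]
wrist_force: [-0.2, -0.7, -0.4]
opening: 0.502
```

Call:
{"name": "drive_tool", "arguments": {"targets": [0,0,0,0,0,0,0,0,0,0,0,0,0,0,0,0,0,0,0,0,0,0,0,0,0,0,0,0]}}

```text
time: 3.75
position: [0.4824, 0.0039, 0.0204]
eef_rot: [0.824, 0.567, -0.0, 0.0]
wrist_force: [0.4, -0.2, -1.0]
opening: 0.254
```

Call:
{"name": "drive_tool", "arguments": {"targets": [0,0,0.3,0,0,0,0,0,0,0.9,0,0,0,0,0,0,0.9,0,0,0,0,0,0,0.9,0,0,0,0]}}

```text
time: 4.25
position: [0.482, 0.0043, 0.11]
eef_rot: [0.823, 0.567, -0.0, -0.0]
wrist_force: [-0.5, 0.9, -1.7]
opening: 0.251
```

Gripped: opening 23.6 mm, and the wrist carries about 1.6 N. Next is the board's near end.

Call:
{"name": "drive_tool", "arguments": {"targets": [-0.05,-0.45,0,0,0,0.11,0,-0.13,-0.9,0,0,0,0.22,0,-0.13,-0.9,0,0,0,0.22,0]}}

```text
time: 4.62
position: [0.4678, -0.0892, 0.1093]
eef_rot: [0.72, 0.694, -0.001, -0.001]
wrist_force: [-0.1, 0.8, -2.2]
opening: 0.252
```

Call:
{"name": "drive_tool", "arguments": {"targets": [-0.1,-0.45,0,0,0,0.06,0,-0.2,-0.9,0,0,0,0.12,0,-0.2,-0.9,0,0,0,0.12,0]}}

```text
time: 5.0
position: [0.448, -0.1782, 0.1095]
eef_rot: [0.656, 0.755, -0.001, -0.001]
wrist_force: [0.0, 0.7, -2.5]
opening: 0.252
```

Call:
{"name": "drive_tool", "arguments": {"targets": [-0.05,-0.4,0,0,0,0,0,-0.1,-0.77,0,0,0,0,0,-0.1,-0.77,0,0,0,0,0,-0.1,-0.77,0,0,0,0,0]}}

```text
time: 5.5
position: [0.4396, -0.2514, 0.1096]
eef_rot: [0.654, 0.757, -0.0, -0.001]
wrist_force: [0.3, 0.5, -1.5]
opening: 0.252
```

Run:
```python
from m import *
s=telemetry.sense(); print(s['position'],s['joint_positions'].round(2) if hasattr(s['joint_positions'],'round') else s['joint_positions'],np.degrees(np.arctan2(*R.from_quat(s['eef_rot']).as_matrix()[[1,0],1])))
snap('wrist','w3'); snap('top','t3');snap('side','s3')
t=cv2.imread('pics/t3.png')[140:290,280:420]; s=cv2.imread('pics/s3.png')[200:340,220:360]
cv2.imwrite('pics/c3.png',np.hstack([cv2.resize(t,(400,430)),cv2.resize(s,(400,430))]))
```

```text
[ 0.4395541  -0.25138321  0.10959755] [-0.02  0.38  0.58  2.01 -0.27  0.84  0.86] 8.332638509935105
```

View pics/c3.png

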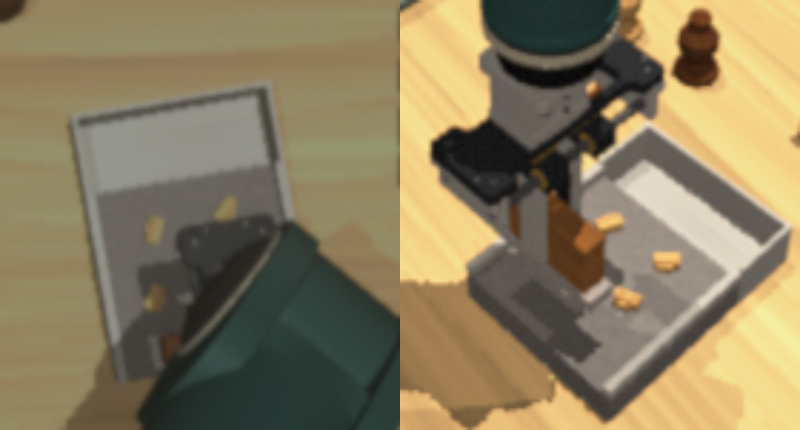

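View pics/w3.png

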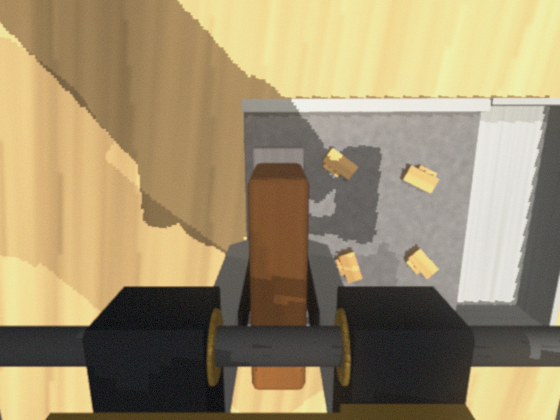

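The wrist view shows all four chips at (340,163), (421,178), (348,267) and (421,262), the left curb at row 105, the near edge at column 245 and the far edge at about (478,112)–(458,300). Next I'll convert these into the scraper's frame.

Run:
```python
from m import *
p,d,P,C=cloud('wrist','w3'); D=np.load('pics/w3.npz')
Rt=R.from_quat(D['rot']).as_matrix(); ex=Rt[:,1]; ey=Rt[:,0]; pos=D['pos']; print(ex,ey)
def f(q): q=q-pos; return np.round([q@ex*1e3,q@ey*1e3],1)
for n,u,v,z in [('nearEdge',246,115,.03),('nearE2',246,200,.03),('far1',478,114,.03),('far2',458,302,.03),('curbIn L',300,112,.03),('curbIn R',460,112,.03),('curbtop outL',245,100,.04),('curbtop outR',490,98,.04)]: print(n,f(plane(C,u,v,z)))
hsv=cv2.cvtColor(p,cv2.COLOR_RGB2HSV)
m=(hsv[...,1]>70); m[:115]=0;m[290:]=0;m[:,:315]=0;m[:,455:]=0
nn,l,st,ce=cv2.connectedComponentsWithStats(m.astype(np.uint8))
for i in range(1,nn):
    if st[i,4]<60: continue
    v,u=np.nonzero(l==i); q=np.array([f(plane(C,a,b,.036)) for a,b in zip(u,v)])
    print(ce[i].round(),st[i,4],'mean',q.mean(0).round(1),'min',q.min(0),'max',q.max(0),'z',np.median(P[l==i][:,2]).round(4))
m=(P[...,2]>.0)&(l==0)
v,u=225,420; print('deck z',P[190:240,395:450,2].mean())
```

```text
[ 0.98944256  0.14491974 -0.00129693] [-0.14491835  0.989443    0.00110905]
nearEdge [-21.7  70.2]
nearE2 [-22.9  11.4]
far1 [134.4  70.8]
far2 [137.3 -68.4]
curbIn L [14.7 72.1]
curbIn R [122.1  72.1]
curbtop outL [-21.3  79.5]
curbtop outR [135.6  80.7]
[338. 164.] 680 mean [40.8 37.8] min [29.7 27.6] max [54.3 49.3] z 0.0376
[420. 177.] 684 mean [97.3 28.8] min [84.  18.5] max [109.6  37.2] z 0.0376
[420. 262.] 614 mean [103.  -33.7] min [ 91.  -45.8] max [116.4 -21. ] z 0.0375
[348. 266.] 614 mean [ 50.9 -36.2] min [ 41.1 -49.1] max [ 61.5 -23.3] z 0.0376
deck z 0.031124288231090383
```

The current y is well centred: chips span -49 to +49 mm and the shoe covers ±55 mm, leaving at least 17 mm to the curb. I'll lower now.

Call:
{"name": "drive_tool", "arguments": {"targets": [0,0,-0.3,0,0,0,0,0,0,-0.5,0,0,0,0,0,0,-0.57,0,0,0,0,0,0,-0.58,0,0,0,0,0,0,-0.58,0,0,0,0]}}

```text
time: 6.28
position: [0.4398, -0.253, 0.0531]
eef_rot: [0.654, 0.757, 0.0, 0.0]
wrist_force: [-0.7, -0.2, -1.7]
opening: 0.253
```

Run:
```python
from m import *
s=telemetry.sense(); print(s['position'],s['wrist_force'])
```

```text
[ 0.43981015 -0.25300804  0.05305266] [-0.66124209 -0.16397244 -1.72039085]
```

Call:
{"name": "drive_tool", "arguments": {"targets": [0,0,-0.01,0,0,0,0,0,0,-0.02,0,0,0,0]}}

```text
time: 6.52
position: [0.4396, -0.253, 0.0507]
eef_rot: [0.654, 0.757, 0.0, 0.0]
wrist_force: [-0.0, -0.4, -1.6]
opening: 0.25
```

Call:
{"name": "drive_tool", "arguments": {"targets": [0.08,0.03,0,0,0,0,0,0.16,0.045,0,0,0,0,0,0.25,0.055,0,0,0,0,0,0.33,0.065,0,0,0,0,0,0.42,0.08,0,0,0,0,0,0.5,0.09,0,0,0,0,0,0.6,0.105,0,0,0,0,0,0.68,0.115,0,0,0,0,0]}}

```text
time: 7.52
position: [0.5081, -0.2414, 0.0505]
eef_rot: [0.654, 0.757, -0.0, -0.0]
wrist_force: [-1.4, -0.8, 1.5]
opening: 0.255
```

Run:
```python
from m import *
s=telemetry.sense(); print(s['position'],s['wrist_force'])
snap('wrist','w4');
```

```text
[ 0.50805503 -0.24135524  0.05045949] [-1.36737026 -0.84279557  1.54471945]
```

View pics/w4.png

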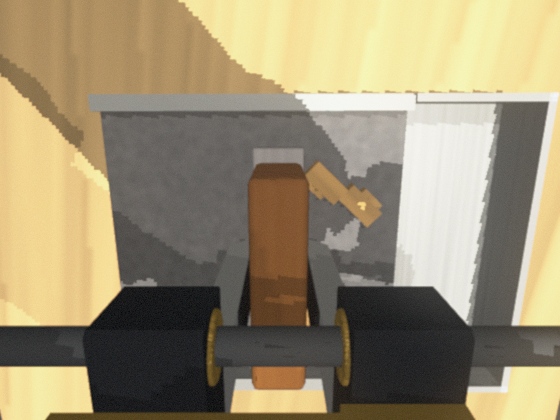

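The left chips are being pushed ahead of the shoe at (318,180) and (365,205). Contact on the deck is only about 3 N, so I'll continue.

Call:
{"name": "drive_tool", "arguments": {"targets": [0.08,0.012,0.005,0,0,0,0,0.16,0.025,0.005,0,0,0,0,0.25,0.037,0.005,0,0,0,0,0.33,0.05,0.005,0,0,0,0,0.42,0.062,0.005,0,0,0,0,0.5,0.075,0.005,0,0,0,0,0.6,0.088,0.005,0,0,0,0,0.69,0.1,0.005,0,0,0,0]}}

```text
time: 8.57
position: [0.5771, -0.2314, 0.0509]
eef_rot: [0.654, 0.757, -0.0, 0.0]
wrist_force: [0.1, -0.5, -1.8]
opening: 0.254
```

Call:
{"name": "drive_tool", "arguments": {"targets": [0,0,0,0,0,0,0,0,0,0,0,0,0,0]}}

```text
time: 8.82
position: [0.5761, -0.2316, 0.0509]
eef_rot: [0.654, 0.757, -0.0, -0.0]
wrist_force: [-0.8, -0.2, -2.0]
opening: 0.253
```

Run:
```python
from m import *
s=telemetry.sense(); print(s['position'],s['wrist_force'])
a=snap('wrist','w5')[0];b=snap('side','s5')[0]
cv2.imwrite('pics/c5.png',np.hstack([cv2.resize(a,(500,375)),cv2.resize(b[200:340,240:380],(300,375-75)) if 0 else cv2.resize(b[200:340,250:370],(300,375))])[:,:,::-1])
```

```text
[ 0.57609882 -0.23162537  0.0508561 ] [-0.84528352 -0.23997315 -2.03322826]
```

View pics/c5.png

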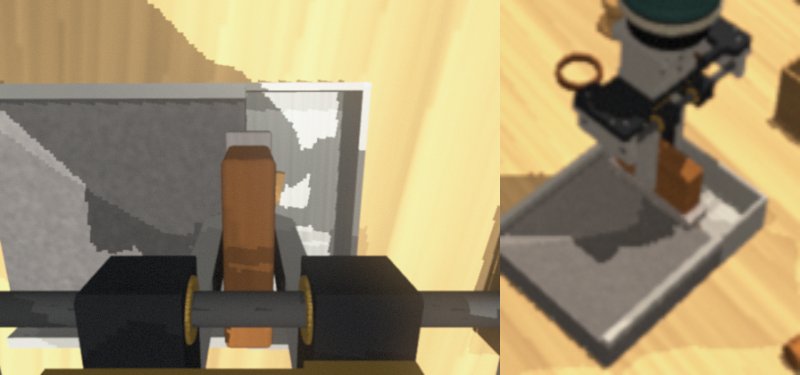

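Call:
{"name": "drive_tool", "arguments": {"targets": [0.04,0.006,0,0,0,0,0,0.08,0.012,0,0,0,0,0,0.08,0.012,0.05,0,0,0,0,0.08,0.012,0.2,0,0,0,0,0.08,0.012,0.6,0,0,0,0,0.08,0.012,0.8,0,0,0,0,0.08,0.012,0.8,0,0,0,0]}}

```text
time: 9.8
position: [0.5851, -0.2304, 0.1324]
eef_rot: [0.654, 0.757, 0.001, 0.001]
wrist_force: [-0.2, 0.1, -1.9]
opening: 0.249
```

Call:
{"name": "drive_tool", "arguments": {"targets": [-0.4,0.2,0,0,0,0,0,-0.8,0.4,0,0,0,0,0,-0.8,0.4,0,0,0,0,0]}}

```text
time: 10.18
position: [0.5017, -0.1887, 0.1298]
eef_rot: [0.654, 0.757, -0.0, -0.001]
wrist_force: [0.4, -0.3, -0.7]
opening: 0.251
```

Run:
```python
from m import *
s=telemetry.sense(); print(s['position'],s['wrist_force'])
a=snap('top','t6')[0];b=snap('side','s6')[0]
cv2.imwrite('pics/c6.png',np.hstack([cv2.resize(a[150:290,290:410],(400,466)),cv2.resize(b[220:340,240:360],(400,466))])[:,:,::-1])
```

```text
[ 0.50174497 -0.18865809  0.12980925] [ 0.39635339 -0.27413564 -0.71917907]
```

View pics/c6.png

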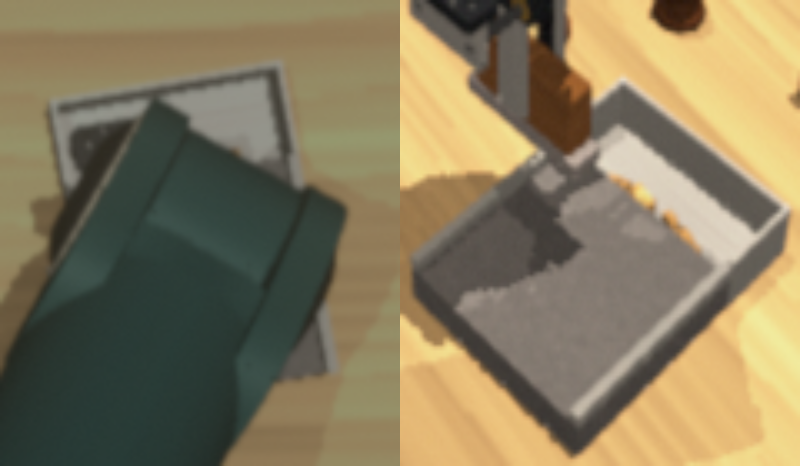

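The deck is clear and the chips lie in the trough along its near wall, at (635,190) and (680,230) in the right crop. I'll carry the scraper back to the gap and stand it there.

Call:
{"name": "drive_tool", "arguments": {"targets": [-0.05,0.5,0,0,0,0,0,-0.1,0.95,0,0,0,0,0]}}

```text
time: 10.52
position: [0.4948, -0.0945, 0.1304]
eef_rot: [0.654, 0.756, -0.0, 0.0]
wrist_force: [1.2, 0.4, -2.1]
opening: 0.254
```

Call:
{"name": "drive_tool", "arguments": {"targets": [-0.03,0.5,-0.1,0,0,0,0,-0.07,0.94,-0.3,0,0,0,0,-0.07,0.94,-0.7,0,0,0,0,-0.07,0.94,-0.9,0,0,0,0,-0.07,0.94,-0.98,0,0,0,0,-0.07,0.94,-0.98,0,0,0,0]}}

```text
time: 11.28
position: [0.4877, -0.0016, 0.0327]
eef_rot: [0.654, 0.756, -0.0, -0.0]
wrist_force: [-0.4, -0.2, -2.2]
opening: 0.255
```

Lower the last 12 mm slowly, feeling for contact.

Call:
{"name": "drive_tool", "arguments": {"targets": [0,0,-0.03,0,0,0,0,0,0,-0.06,0,0,0,0,0,0,-0.09,0,0,0,0,0,0,-0.11,0,0,0,0,0,0,-0.12,0,0,0,0]}}

```text
time: 11.9
position: [0.4874, -0.0013, 0.0209]
eef_rot: [0.654, 0.757, -0.0, -0.0]
wrist_force: [0.4, 1.1, -2.5]
opening: 0.256
```

Call:
{"name": "drive_tool", "arguments": {"targets": [0,0,-0.007,0,0,0,0,0,0,-0.01,0,0,0,0]}}

```text
time: 12.15
position: [0.4874, -0.0013, 0.0204]
eef_rot: [0.654, 0.757, 0.0, -0.0]
wrist_force: [-5.4, 1.0, 19.9]
opening: 0.259
```

Call:
{"name": "drive_tool", "arguments": {"targets": [0,0,0.006,0,0,0,0,0,0,0.006,0,0,0,0]}}

```text
time: 12.4
position: [0.4875, -0.0013, 0.0206]
eef_rot: [0.654, 0.757, -0.0, 0.0]
wrist_force: [-0.3, 0.0, -2.1]
opening: 0.255
```

Call:
{"name": "drive_tool", "arguments": {"targets": [0,0,0,0,0,0,60,0,0,0,0,0,0,60,0,0,0,0,0,0,60,0,0,0,0,0,0,60]}}

```text
time: 12.9
position: [0.4874, -0.0013, 0.0205]
eef_rot: [0.654, 0.757, -0.0, 0.0]
wrist_force: [0.9, -0.9, -0.3]
opening: 0.597
```

Call:
{"name": "drive_tool", "arguments": {"targets": [0,0,0.4,0,0,0,60,0,0,1,0,0,0,60]}}

```text
time: 13.15
position: [0.4864, -0.0015, 0.1208]
eef_rot: [0.654, 0.757, -0.001, -0.001]
wrist_force: [0.9, 0.1, 0.9]
opening: 0.601
```

Call:
{"name": "drive_tool", "arguments": {"targets": [0,0,0.5,0,0,0,0,0,0,1,0,0,0,0]}}

```text
time: 13.4
position: [0.4872, -0.0013, 0.2223]
eef_rot: [0.654, 0.757, 0.0, 0.0]
wrist_force: [0.1, 1.0, -0.4]
opening: 0.424
```

Call:
{"name": "drive_tool", "arguments": {"targets": [-0.4,0.5,0.1,0,0,0,0,-0.8,0.9,0.2,0,0,0,0,-0.8,0.9,0.2,0,0,0,0]}}

```text
time: 13.78
position: [0.4056, 0.0913, 0.2413]
eef_rot: [0.652, 0.758, 0.001, -0.0]
wrist_force: [0.6, -1.5, 0.2]
opening: 0.103
```

Run:
```python
from m import *
s=telemetry.sense(); print(s['position'],s['joint_positions'])
snap('wrist','w7');a=snap('top','t7')[0];b=snap('side','s7')[0]
cv2.imwrite('pics/c7.png',np.hstack([cv2.resize(a[140:290,200:400],(400,300)),cv2.resize(b[180:340,190:360],(400,376))[:300]])[:,:,::-1])
cv2.imwrite('pics/c7b.png',np.hstack([cv2.resize(a[150:290,290:410],(400,466)),cv2.resize(b[220:340,240:360],(400,466))])[:,:,::-1])
```

```text
[0.40563942 0.09131576 0.24130035] [-0.7880674  -0.02278991  0.49074727  2.06774671  0.0102738   1.09255309
 -0.15154494]
```

View pics/c7.png

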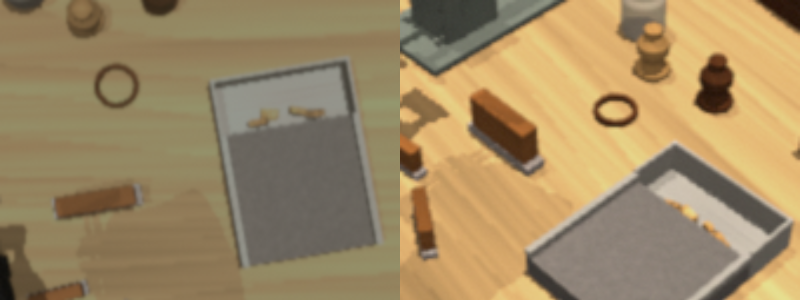

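View pics/c7b.png

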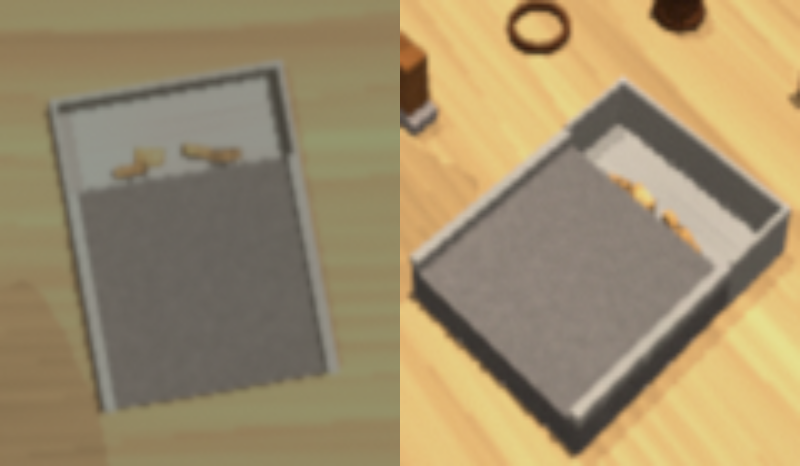

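View pics/w7.png

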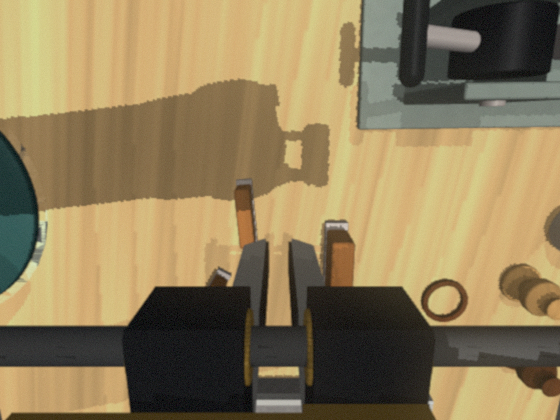

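All four chips are in the trough (top crop at (128,172), (150,155), (195,152) and (225,155)), and the scraper stands upright in the gap. The dial bar is in the wrist view at about (413,40), with the spoke at (430,38). I'll measure both.

Run:
```python
from m import *
p,d,P,C=cloud('wrist','w7')
for u,v in[(413,38),(413,80),(402,40),(425,20),(413,10)]: print(u,v,P[v,u].round(4), plane(C,u,v,.163).round(4))
Ct=cam('top')
for nm,(u,v) in {'spoke':(413,38),'end':(413,82)}.items():
    for w in[(140.5,248.2),(153.8,246)]: print(nm,tri(C,(u,v),Ct,w))
X,Y,Z=P[...,0],P[...,1],P[...,2]
v,u=np.mgrid[0:420,0:560]
m=(Z>.158)&(Z<.18)&(u>395)&(u<428)&(v<100); q=P[m]; print(m.sum(),cv2.minAreaRect((q[:,:2]*1000).astype(np.float32)),np.percentile(q[:,2],[50,98]))
for f,n in(('t7','top'),('s7','side')):
    p,d,P,C=cloud(n,f); X,Y,Z=P[...,0],P[...,1],P[...,2]; hsv=cv2.cvtColor(p,cv2.COLOR_RGB2HSV)
    b=(X>.42)&(X<.75)&(Y<-.14)&(Y>-.35)&(Z<.045)&(Z>-.005)&(hsv[...,1]>90)&(X-.14*Y>.57)&(X-.14*Y<.69)
    nn,l,st,ce=cv2.connectedComponentsWithStats(b.astype(np.uint8))
    for i in range(1,nn):
        if st[i,4]>8: q=P[l==i]; print(n,ce[i].round(),st[i,4],q.mean(0).round(3),np.percentile(q[:,2],[5,50,95]).round(3))
    if n=='top':
        m=(Z>.15)&(Z<.18)&(X>.44)&(X<.5)&(Y>.15)&(Y<.28)&(hsv[...,2]<60); q=P[m]; print(m.sum(),cv2.minAreaRect((q[:,:2]*1000).astype(np.float32)),np.median(q,0))
```

```text
413 38 [0.4708 0.2191 0.1711] [0.4733 0.221  0.163 ]
413 80 [0.4773 0.1953 0.1691] [0.4793 0.1961 0.163 ]
402 40 [0.4659 0.2182 0.1655] [0.4666 0.2188 0.163 ]
425 20 [0.4761 0.2305 0.1698] [0.4783 0.2324 0.163 ]
413 10 [0.4675 0.2349 0.1697] [0.4694 0.2369 0.163 ]
spoke (array([0.47530651, 0.22311512, 0.15658716]), np.float64(0.0012253214942558833))
spoke (array([0.4798916 , 0.21307762, 0.13741985]), np.float64(0.026997309837594588))
end (array([0.47097753, 0.20017261, 0.20460048]), np.float64(0.02294464702900992))
end (array([0.47973456, 0.19430435, 0.16160239]), np.float64(0.0016464849072503132))
2176 ((475.37896728515625, 217.3914794921875), (18.86579704284668, 51.31269454956055), 9.229290008544922) [0.16970936 0.17210551]
top [314. 170.] 109 [ 0.661 -0.169  0.001] [-0.003  0.001  0.005]
top [354. 196.] 33 [ 0.592 -0.262  0.02 ] [0.012 0.02  0.027]
top [330. 199.] 34 [ 0.585 -0.206  0.018] [0.011 0.018 0.027]
169 ((476.29681396484375, 220.3129119873047), (14.3965425491333, 58.18122482299805), 8.823917388916016) [0.47561201 0.21852997 0.17101743]
side [310. 269.] 44 [ 0.586 -0.213  0.014] [0.007 0.012 0.022]
side [323. 279.] 39 [ 0.591 -0.261  0.018] [0.005 0.017 0.027]
side [341. 303.] 481 [ 0.586 -0.335 -0.   ] [-0.003 -0.     0.002]
```

Bar centre is (0.474, 0.221), top at about z 0.171, yaw about 9°, which fits the text. I'll press it 18 mm off the spoke, at (0.477, 0.203), with the fingers shut.

Call:
{"name": "drive_tool", "arguments": {"targets": [0.25,0.4,0,0,0,0,0,0.5,0.8,-0.1,0,0,0,0,0.5,0.8,-0.2,0,0,0,0]}}

```text
time: 14.3
position: [0.459, 0.1699, 0.2191]
eef_rot: [0.653, 0.757, -0.001, 0.0]
wrist_force: [0.4, -0.2, -0.2]
opening: 0.005
```

Call:
{"name": "drive_tool", "arguments": {"targets": [0.1,0.15,-0.1,0,0,0,0,0.2,0.34,-0.3,0,0,0,0,0.2,0.34,-0.35,0,0,0,0,0.2,0.34,-0.35,0,0,0,0]}}

```text
time: 14.8
position: [0.4774, 0.2011, 0.1852]
eef_rot: [0.655, 0.756, -0.001, 0.0]
wrist_force: [-0.7, -0.4, -0.1]
opening: 0.005
```

Run:
```python
from m import *
s=telemetry.sense(); print(s['position'],s['wrist_force'],s['joint_positions'])
b=snap('side','s8')[0];a=snap('wrist','w8')[0]
cv2.imwrite('pics/c8.png',np.hstack([cv2.resize(b[110:210,160:270],(440,400)),cv2.resize(a,(360,400))])[:,:,::-1])
```

```text
[0.47744187 0.20109112 0.18521567] [-0.65225067 -0.42605247 -0.1265201 ] [-0.82920617  0.26485393  0.43575013  1.91066809 -0.13121871  0.99497217
 -0.19133091]
```

View pics/c8.png

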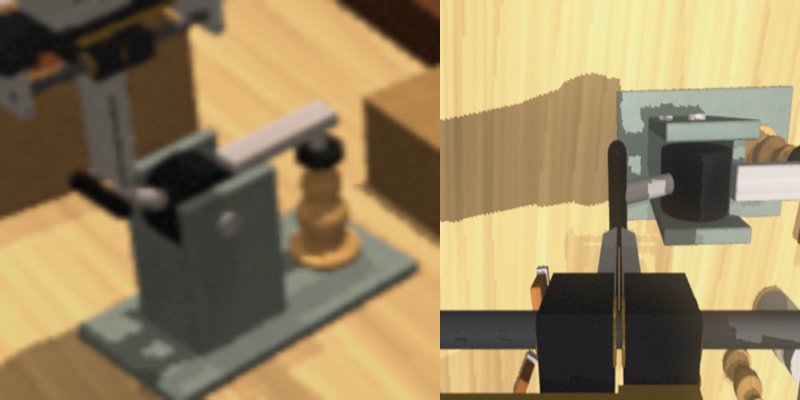

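The fingers line up with the bar's line (column 618 on the right of the crop), short of the spoke. I'll lower to contact.

Call:
{"name": "drive_tool", "arguments": {"targets": [0,0.02,-0.07,0,0,0,0,-0.01,0.02,-0.12,0,0,0,0,-0.01,0.02,-0.13,0,0,0,0]}}

```text
time: 15.28
position: [0.4761, 0.2046, 0.1721]
eef_rot: [0.654, 0.757, -0.0, -0.0]
wrist_force: [0.6, -0.6, 0.4]
opening: 0.005
```

Call:
{"name": "drive_tool", "arguments": {"targets": [0,0,-0.01,0,0,0,0]}}

```text
time: 15.4
position: [0.4764, 0.2047, 0.1715]
eef_rot: [0.654, 0.757, -0.0, 0.0]
wrist_force: [0.2, 0.3, 0.5]
opening: 0.009
```

Call:
{"name": "drive_tool", "arguments": {"targets": [0,0,-0.01,0,0,0,0]}}

```text
time: 15.52
position: [0.4762, 0.2047, 0.1708]
eef_rot: [0.654, 0.757, -0.0, -0.0]
wrist_force: [-6.8, -1.9, 10.4]
opening: 0.005
```

Call:
{"name": "drive_tool", "arguments": {"targets": [0,0,-0.01,0,0,0,0]}}

```text
time: 15.65
position: [0.4758, 0.2046, 0.1698]
eef_rot: [0.654, 0.757, -0.0, -0.0]
wrist_force: [-9.9, -3.1, 13.2]
opening: 0.003
```

Call:
{"name": "drive_tool", "arguments": {"targets": [0,0,-0.01,0,0,0,0]}}

```text
time: 15.78
position: [0.4757, 0.2046, 0.1688]
eef_rot: [0.654, 0.757, -0.001, -0.001]
wrist_force: [-10.0, -2.1, 13.6]
opening: 0.002
```

Contact is at z 0.171, just where the text puts it. I'll follow the arc down from here.

Call:
{"name": "drive_tool", "arguments": {"targets": [-0.034,-0.005,-0.059,0,0,0,0,-0.051,-0.008,-0.1,0,0,0,0,-0.065,-0.01,-0.143,0,0,0,0,-0.077,-0.012,-0.186,0,0,0,0,-0.087,-0.014,-0.23,0,0,0,0,-0.094,-0.015,-0.274,0,0,0,0,-0.1,-0.016,-0.319,0,0,0,0,-0.103,-0.016,-0.364,0,0,0,0]}}

```text
time: 16.77
position: [0.4657, 0.2031, 0.132]
eef_rot: [0.654, 0.757, -0.0, -0.0]
wrist_force: [-4.6, -0.4, 5.5]
opening: 0.005
```

Run:
```python
from m import *
s=telemetry.sense(); print(s['position'],s['wrist_force'])
b=snap('side','s9')[0];a=snap('wrist','w9')[0]
cv2.imwrite('pics/c9.png',np.hstack([cv2.resize(b[110:210,160:270],(440,400)),cv2.resize(a,(360,400))])[:,:,::-1])
```

```text
[0.46574408 0.20314092 0.13202269] [-4.55850032 -0.35716975  5.49188685]
```

View pics/c9.png

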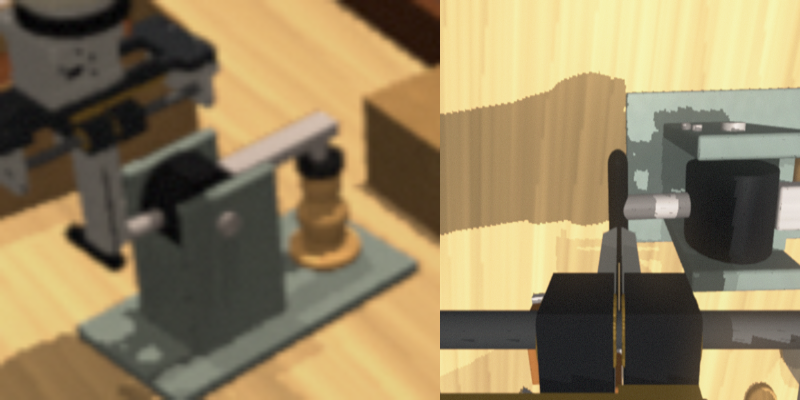

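Call:
{"name": "drive_tool", "arguments": {"targets": [-0.001,0,-0.041,0,0,0,0,0.001,0,-0.086,0,0,0,0,0.004,0,-0.131,0,0,0,0,0.009,0.001,-0.176,0,0,0,0,0.017,0.003,-0.22,0,0,0,0,0.027,0.004,-0.264,0,0,0,0,0.038,0.006,-0.307,0,0,0,0,0.053,0.008,-0.35,0,0,0,0]}}

```text
time: 17.88
position: [0.4714, 0.2039, 0.0968]
eef_rot: [0.654, 0.757, -0.0, -0.0]
wrist_force: [-4.3, 0.4, 4.2]
opening: 0.007
```

Call:
{"name": "drive_tool", "arguments": {"targets": [0.006,0.001,-0.014,0,0,0,0,0.011,0.002,-0.028,0,0,0,0,0.016,0.003,-0.04,0,0,0,0,0.016,0.003,-0.04,0,0,0,0]}}

```text
time: 18.38
position: [0.4729, 0.2041, 0.0931]
eef_rot: [0.654, 0.757, -0.0, -0.0]
wrist_force: [-5.3, -1.4, 6.2]
opening: 0.001
```

Run:
```python
from m import *
s=telemetry.sense(); print(s['position'],s['wrist_force'])
b=snap('side','s10')[0];a=snap('wrist','w10')[0];
cv2.imwrite('pics/c10.png',np.hstack([cv2.resize(b[110:210,160:270],(440,400)),cv2.resize(a,(360,400))])[:,:,::-1])
cv2.imwrite('pics/t10.png',snap('top','t10')[0][:,:,::-1])
```

```text
[0.47287609 0.2041425  0.09307581] [-5.34537125 -1.4426696   6.19457493]
```

View pics/c10.png

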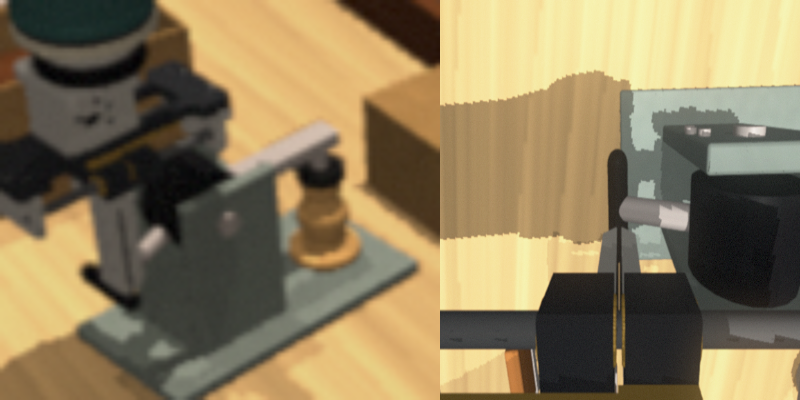

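View pics/t10.png

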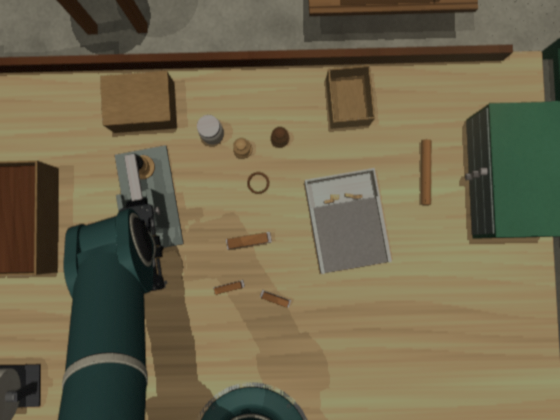

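View pics/s10.png

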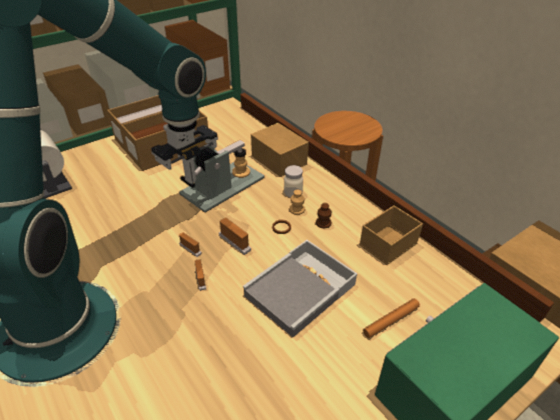

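The tangential reaction is about 7.8 N, matching the spring's 8 N at the third notch. At z 0.0931 the bar has dropped 77.9 mm, so the dial is at about 0.90 rad. The chips are in the trough, the scraper is standing and the bystanders are where they were. One short check that the hold is steady, then I'll hand in.

Call:
{"name": "drive_tool", "arguments": {"targets": [0,0,0,0,0,0,0,0,0,0,0,0,0,0,0,0,0,0,0,0,0,0,0,0,0,0,0,0]}}

```text
time: 19.02
position: [0.4728, 0.2042, 0.0931]
eef_rot: [0.654, 0.757, -0.0, -0.0]
wrist_force: [-5.1, 0.0, 6.1]
opening: 0.003
```

Run:
```python
from m import *
s=telemetry.sense(); print(s['position'],s['wrist_force'])
if abs(s['position'][2]-.093)<.001 and s['wrist_force'][2]>3: print(ctrl.finish_job())
```

```text
[0.4728325  0.20415736 0.09314922] [-5.08309125e+00  7.39767639e-05  6.10091197e+00]
the job is handed in; nothing more can be done
None
```

The job is done and handed in at about 19 s, with the arm still holding the dial at the third notch.

- **Chips:** I used the largest of the three scrapers to push all four chips off the deck into the trough in one sweep. The fingertips stayed about 20 mm above the deck, clear of the 8 mm chips. The last pictures show the deck empty. Depth puts the chips inside the trough and below deck height; some lean on the wall and reach about z 27 mm.
- **Scraper:** It stands upright at about (0.487, -0.001), between the board and the clamp stand and well clear of both. It briefly took about 20 N when I set it down, within the limits.
- **Dial:** I pressed the bar with the fingers shut, a little to one side of the spoke. Contact came at z 0.171, as the description predicts. The bar then went down 77.9 mm, which puts the dial at about 0.90 rad. The force along the bar's path was about 7.8 N, against the 8 N expected at the third notch, and it held steady for the last half second before hand-in.

The finials, ring, jar and dowel look unmoved in the final pictures. The only disagreement was about 2–3 mm in x between the top and side cameras. I settled it with the wrist camera.

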